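Make up two flow-reactor kits

TASK

Make up two kits from the parts standing in the middle of the bench. The three-pocket tray gets the long steel column in its middle pocket, with the amber vial and the white mixer block in its two end pockets (either way round); the two-pocket tray gets the short steel column and the tubing coil, one in each pocket (either way round). Stand every part upright and flat on the floor of its pocket, let go of everything, and leave the squat jar standing where it is.

Things in the scene. Friction and masses are not known exactly. Their poses are not given: they have to be found in the camera images.
- column_long: Long packed column: plain upright steel cylinder, 28 mm diameter, 85 mm tall, steel collars at both ends, slightly narrower aluminium middle, small black dot on top (the narrowing is a look only: grips as a 28 mm cylinder all the way). Stands free on the bench among the stock. Origin: centre of its underside, z up. About 160 g.
- column_short: Short packed column: same look and 28 mm diameter as the long one but only 50 mm tall. Stands free on the bench among the stock. Origin: centre of its underside, z up. About 100 g.
- vial: Sample vial: slim amber glass cylinder 28 mm diameter up to 52 mm height, then a white screw cap 25 mm in diameter; 70 mm tall in all. Stands free on the bench among the stock. Origin: centre of its underside, z up. About 40 g.
- mixer: Mixer block: white plastic block 30 mm (its x) by 56 mm (its y), 40 mm tall, three small black ports in a row on top. Stands free on the bench among the stock. Origin: centre of its underside, z up. Its yaw at the start is within 0.6 rad of zero. About 90 g.
- coil: Tubing coil: aluminium bobbin wound with copper capillary, an upright cylinder 50 mm in diameter and 40 mm tall with a round black hub on top; grips as a plain 50 mm cylinder. Stands free on the bench among the stock. Origin: centre of its underside, z up. About 120 g.
- jar: Squat jar: amber glass with a broad flat white lid, 46 mm in diameter, 46 mm tall. Not part of either kit. Stands free on the bench among the stock. Origin: centre of its underside, z up. About 80 g.
- tray3: Three-pocket kit tray, 236 mm long, fixed to the bench, white plastic, 82 mm wide, 12 mm high; walls and dividers are 5 mm thick and rise 8 mm above the pocket floor, which is 4 mm above the bench. Pockets are 72 x 72 mm, side by side along the tray's own x (its long side). Origin: centre of the underside, on the bench surface (z = 0). Its pocket centres lie on its x axis at -77, 0 and +77 mm.
- tray2: Two-pocket kit tray, 159 mm long, fixed to the bench, white plastic, 82 mm wide, 12 mm high; walls and dividers are 5 mm thick and rise 8 mm above the pocket floor, which is 4 mm above the bench. Pockets are 72 x 72 mm, side by side along the tray's own x (its long side). Origin: centre of the underside, on the bench surface (z = 0). Its pocket centres lie on its x axis at -38.5 and +38.5 mm.
Mind the look-alikes: they are no part of the job. What is shaped like the mixer but blue or pink is not meant.

How it is judged (in metres and radians):
At the end, for the whole second after the job is handed in: Each part is in its tray and pocket as in the goal, one per pocket: centre within 30 mm of the pocket centre along both tray axes, underside under 4 mm above the pocket floor, tilt under 0.12 rad, speed under 0.02 m/s. The jar is upright, within 20 mm of its start (x of column_long in the frame of tray3 between -0.03 and 0.03 m and y of column_long in the frame of tray3 between -0.03 and 0.03 m and ((x of vial in the frame of tray3 between 0.047 and 0.107 m and y of vial in the frame of tray3 between -0.03 and 0.03 m and x of mixer in the frame of tray3 between -0.107 and -0.047 m and y of mixer in the frame of tray3 between -0.03 and 0.03 m) or (x of vial in the frame of tray3 between -0.107 and -0.047 m and y of vial in the frame of tray3 between -0.03 and 0.03 m and x of mixer in the frame of tray3 between 0.047 and 0.107 m and y of mixer in the frame of tray3 between -0.03 and 0.03 m)) and ((x of column_short in the frame of tray2 between 0.0085 and 0.0685 m and y of column_short in the frame of tray2 between -0.03 and 0.03 m and x of coil in the frame of tray2 between -0.0685 and -0.0085 m and y of coil in the frame of tray2 between -0.03 and 0.03 m) or (x of column_short in the frame of tray2 between -0.0685 and -0.0085 m and y of column_short in the frame of tray2 between -0.03 and 0.03 m and x of coil in the frame of tray2 between 0.0085 and 0.0685 m and y of coil in the frame of tray2 between -0.03 and 0.03 m)) and z of each of column_long, vial, mixer in the frame of tray3 below 0.008 m and angle between each of column_long, vial, mixer, column_short, coil, jar's own z axis and vertical below 0.12 rad and linear speed of each of column_long, vial, mixer, column_short, coil below 0.02 m/s and z of each of column_short, coil in the frame of tray2 below 0.008 m and distance of jar from where it was at the start of the episode below 0.02 m); the robot touches nothing.
It fails at once if the squat jar is moved 20 mm or more from where it stood (distance of jar from where it was at the start of the episode above 0.02 m).
It also fails if it takes over 128 s, if anything falls off the work surface, if the arm or the gripper's body presses on something with over 40 N, if the wrist force passes 120 N, or if a joint passes its speed limit or range.

ROBOT

A 6-joint arm with a two-finger parallel gripper is mounted at the origin on the work surface. World frame = base frame: x ahead of the robot, y to its left, z up, the work surface at z = 0. Lengths are in mm, angles in rad, forces in N, time in s.
With the tool pointing down it reaches from about 400 to 825 mm from the base axis. Payload 7 kg.
Tool frame: the origin (TCP) lies on the centre line of the jaws, within the pads' length; the fingertips stand 19 mm ahead of it and the grasp point (between the pads) is the TCP; z points along the fingers, x is the direction in which the jaws open and shut, and the axes are right-handed (so a half turn about z gives the same grasp; the last joint's range is limited). The gripper opens to 88 mm and grips with 3 to 60 N. Pads are 19 mm wide; open, the fingers measure 130 mm over their backs; the gripper's body (78 mm by 193 mm) begins 47 mm behind the grasp point.
Start: joints at [-1.061, 0.359, 0.012, 0, -1.224, -0.288], TCP at [148.465, -658.448, 245.561] pointing down, gripper open.
Joint ranges: [-3.07, 3.07], [-1.43, 2.12], [-1.02, 1.25], [-3.03, 1.67], [-3.05, -0], [-3.03, 3.03]. Speed limits (rad/s): [2.39, 2.39, 3.01, 3.14, 3.14, 3.14].

INTERFACE

Orientations are given as [roll, pitch, yaw] about the fixed x, y, z axes, in that order (R = Rz(yaw) Ry(pitch) Rx(roll)).
In Python, from cell import bot gives the robot as it stands. The module is installed in compiled form; this text tells all that it offers.
- The arm moves only by the tool arm_command, never from a script. Its argument "series" is a list that holds one entry, the list of rows, each a list of 5 numbers: the finger opening in m, from 0 to 0.0876, then the shift along the tool's x, y, z in m, then the turn about the tool's z in rad. A call has 1 to 12 rows; each row is the pose to reach, as a shift and turn from the pose commanded when the call began, along the tool's axes at that moment; what a row does not reach only later rows make up. A row lasts 1/8 s, in which the tool goes at most 62.5 mm and 10.7 degrees, less where a joint would pass 70% of its speed; a pose out of reach is approached as far as the arm can. A call with a gripper value outside its range is refused whole. The fingers move at their own pace and stop on an object; the grip force is fixed at half the most. Time passes only in rows, so rows that repeat a pose let the fingers close. It gives the time, the measured TCP pose, the force and the opening at its end, in the units of the state.
- bot.sense(): the state, without advancing time (a new reading comes with each control period).
- bot.camera(name): name is "scene" or "top" or "wrist"; returns a dict with "pixels" (400x640x3 uint8, red, green, blue), "camera_matrix" (3x3 intrinsics, pixels), "k1" (the pictures are not rectified: a ray, as slopes to the right and down, at radius r is drawn at 1 + k1 r^2 times it, then the intrinsics apply), "xyz" and "orientation" of the camera in the world. Camera axes: x right, y up, looking along -z (the intrinsics and any distortion apply to the point x, -y, -z); pixel columns grow to the right and rows downward; lengths in mm; the calibration is good to about 2 mm. A picture is of the moment at which its call begins. There is no depth.
- bot.finish_job(): hands the job in, once; it reports no verdict.
Trained networks look in a picture, given as the dict that the camera call returned (one of the last four; its "shot" number tells which), for a name from the list of things; names that differ only in an ending like _2 or _b are one class to them, and where a whole thing is asked for, a point or a joint stands for the part that bears it (a point fixed in the world has none). Each returns a list of dicts, best first, with "p" (0 to 1); they miss things now and then, are a little off and sometimes report something else, mostly with a low value. They report only what shows in the picture. A call takes as long as a camera call. They do not tell look-alikes from the thing itself.
- bot.find_in(picture, name): "location" ([x, y, z] in mm, in world coordinates, good to about 4 mm: the middle of the surface that is visible of it).
- bot.mark_of(picture, name): "location" ([x, y, z] in mm, in world coordinates, good to about 4 mm: a listed point, or the origin of a listed thing).
The state is a dict: "t": time; "joints": joint angles; "joint_velocities": joint speeds; "effort": joint torques, N m; "ee_pos": TCP position; "orientation": TCP orientation; "ft_force": force on the tool from outside, world axes, zero at the start; "wrist_torque": the same for the moment, N m; "opening": opening from 0.0 (shut) to 1.0 (fully open).
Only numpy, scipy, OpenCV 4.12 (cv2) and the standard library are available. Lean on these libraries where they do the work, as an engineer would, in place of code of your own. Each camera call takes 0.05 s, during which the arm holds its last target.

## Working session

There is one attempt and no reset: what is moved stays moved. The work goes in short steps, Python scripts to look and compute and a tool call to move; the robot and the scene stay as the last step left them, time stands still between calls to the robot, and variables do not carry over. Pictures are saved under pics/ and viewed, and the job is handed in when it is done.

Besides the shell and the picture viewer there is one more tool, called after "Emit:" by a JSON object that holds its "op" and its "data", one argument or row to a line. arm_command: Moves the arm, as the interface text tells. Its arguments: {"type":"object","properties":{"series":{"type":"array"}},"required":["series"]}

```bash
mkdir -p pics; cat > h.py <<'E'
import numpy as np, cv2
from cell import bot
def save(p,n): cv2.imwrite(n,p["pixels"][:,:,::-1])
E
python3 - <<'E'
from h import *
for n in ("top","scene"):
    p=bot.camera(n); save(p,f"pics/{n}0.png"); print(n,p["camera_matrix"],p["k1"],p["xyz"],p["orientation"],p["shot"])
    for o in "column_long column_short vial mixer coil jar tray3 tray2".split():
        print(o,[(np.round(d["location"]).tolist(),round(d["p"],2)) for d in bot.mark_of(p,o)])
print(bot.sense())
E
```

```text
top [[414.87772457   0.         320.91388422]
 [  0.         414.87772457 202.99417236]
 [  0.           0.           1.        ]] -0.014277992863463568 [ 469.91146933   13.70580963 1023.71910017] [ 0.10462836  0.00874437 -1.58318563] 1
column_long [([660.0, -116.0, 4.0], 0.72)]
column_short [([661.0, 126.0, 1.0], 0.6), ([445.0, -118.0, -0.0], 0.51)]
vial [([446.0, 106.0, 1.0], 0.59)]
mixer [([660.0, 125.0, 3.0], 0.81), ([695.0, 246.0, -3.0], 0.75), ([591.0, 189.0, -1.0], 0.74)]
coil [([440.0, -11.0, 2.0], 0.62)]
jar [([666.0, -3.0, 2.0], 0.75)]
tray3 [([472.0, -302.0, -2.0], 0.77), ([511.0, 316.0, 4.0], 0.65)]
tray2 [([472.0, -302.0, -2.0], 0.77), ([511.0, 316.0, 4.0], 0.65)]
scene [[468.74437201   0.         317.7515091 ]
 [  0.         468.74437201 197.40674154]
 [  0.           0.           1.        ]] -0.08982879879647365 [1115.3020646  -474.56104368  727.80487195] [0.80210858 0.00583488 0.8521274 ] 2
column_long [([664.0, -116.0, -1.0], 0.72)]
column_short [([449.0, -116.0, 1.0], 0.71)]
vial [([447.0, 104.0, -2.0], 0.56)]
mixer [([698.0, 249.0, 2.0], 0.93), ([661.0, 121.0, -6.
[... 237 characters left out ...]
71)]
{'t': 0.9, 'joints': array([-1.06090778e+00,  3.58550095e-01,  1.19133460e-02, -1.70580840e-05,
       -1.22408869e+00, -2.88101980e-01]), 'joint_velocities': array([ 6.76735094e-04, -6.07784543e-04, -7.52157074e-04, -1.00230368e-03,
        1.39964242e-03, -6.77743704e-05]), 'effort': array([-3.32728705e-04, -5.82354927e+01,  2.93298125e+01,  7.00234026e+00,
        1.25723798e-02, -1.07040957e-06]), 'ee_pos': array([ 148.46867986, -658.4526236 ,  245.59628228]), 'orientation': array([3.14155713e+00, 6.34076522e-05, 1.79257710e+00]), 'ft_force': array([-0.71956303, -1.18843639,  0.18555803]), 'wrist_torque': array([-0.01414814, -0.02604257, -0.00976417]), 'opening': 0.9981533412130997}
```

View pics/top0.png

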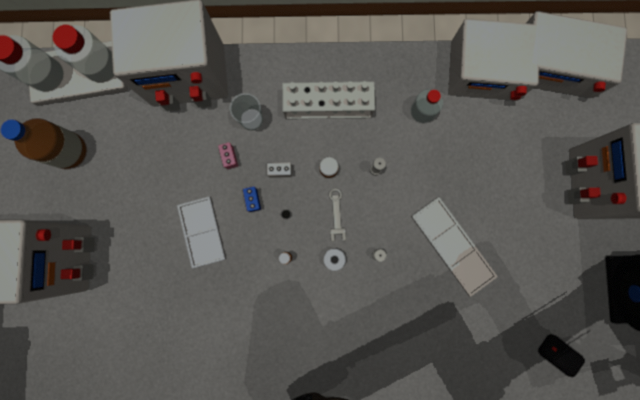

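View pics/scene0.png

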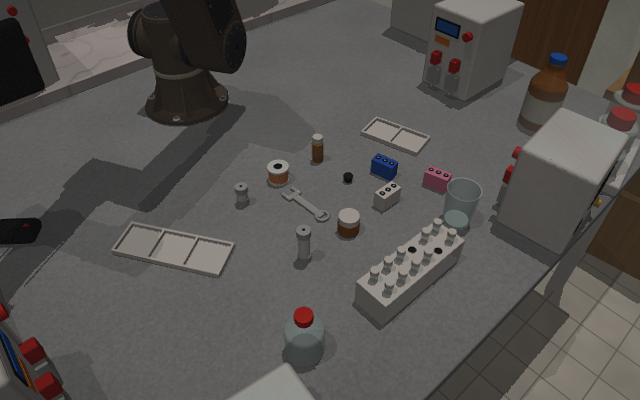

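The top picture shows tray2 at (201,232), tray3 at (455,247), white mixer (279,169), long column (379,165), jar (329,167), short column (380,256), coil (334,259) and vial (285,258). The blue block at (251,198) and pink block at (228,155) are look-alikes. A flat wrench lies at (337,215). Next I'll zoom in to measure accurately.

```bash
cat >> h.py <<'E'
from scipy.spatial.transform import Rotation as Rt
def proj(p,X):
    X=np.atleast_2d(np.array(X,float)); R=Rt.from_euler('xyz',p["orientation"]).as_matrix()
    c=(X-p["xyz"])@R; s=np.c_[c[:,0]/-c[:,2],-c[:,1]/-c[:,2]]
    s=s*(1+p["k1"]*(s**2).sum(1))[:,None]; K=p["camera_matrix"]
    return s@np.diag([K[0,0],K[1,1]])+[K[0,2],K[1,2]]
def unproj(p,uv,z):
    K=p["camera_matrix"]; uv=np.atleast_2d(np.array(uv,float))
    d=(uv-[K[0,2],K[1,2]])/[K[0,0],K[1,1]]; s=d.copy()
    for _ in range(10): s=d/(1+p["k1"]*(s**2).sum(1))[:,None]
    R=Rt.from_euler('xyz',p["orientation"]).as_matrix()
    r=np.c_[s[:,0],-s[:,1],-np.ones(len(s))]@R.T; c=np.array(p["xyz"])
    return c+r*((z-c[2])/r[:,2])[:,None]
def box(p,im,sc,u0,v0,c,yaw,sx,sy,z,col):
    P=[[c[0]+a*sx/2*np.cos(yaw)-b*sy/2*np.sin(yaw),c[1]+a*sx/2*np.sin(yaw)+b*sy/2*np.cos(yaw),z] for a,b in((1,1),(1,-1),(-1,-1),(-1,1))]
    q=((proj(p,P)-[u0,v0]+.5)*sc).round().astype(int); cv2.polylines(im,[q],True,col,1)
def crop(p,n,u0,u1,v0,v1,sc):
    im=p["pixels"][v0:v1,u0:u1,::-1].copy(); im=cv2.resize(im,None,fx=sc,fy=sc,interpolation=cv2.INTER_CUBIC)
    return cv2.convertScaleAbs(im,alpha=1.5)
E
python3 - <<'E'
from h import *
p=bot.camera("top")
g=p["pixels"].astype(float)
# tray: bright mask
hsv=cv2.cvtColor(p["pixels"],cv2.COLOR_RGB2HSV)
print([ (n,p["pixels"][v,u].tolist()) for n,u,v in (("t2",200,240),("t3",440,225),("t3b",470,270),("bg",300,215),("mix",285,165),("jar",329,167),("coil",328,254),("vial",285,258),("cs",380,256))])
for nm,(u0,u1,v0,v1) in {"t2":(160,245,180,285),"t3":(400,510,185,305),"mix":(262,296,155,183)}.items():
    sub=p["pixels"][v0:v1,u0:u1]; gray=cv2.cvtColor(sub,cv2.COLOR_RGB2GRAY)
    t,_=cv2.threshold(gray,0,255,cv2.THRESH_OTSU)
    m=((gray>t)*255).astype(np.uint8)
    if nm!="mix": m=cv2.morphologyEx(m,cv2.MORPH_CLOSE,np.ones((3,3)))
    cs,_=cv2.findContours(m,cv2.RETR_EXTERNAL,cv2.CHAIN_APPROX_NONE); c=max(cs,key=cv2.contourArea)
    z=40 if nm=="mix" else 12
    w=unproj(p,c[:,0,:]+[u0,v0],z)[:,:2].astype(np.float32)
    (cx,cy),(a,b),ang=cv2.minAreaRect(w); print(nm,t,round(cx,1),round(cy,1),round(a,1),round(b,1),round(ang,1))
a=crop(p,"",160,245,180,285,5); cv2.imwrite("pics/z_t2.png",a)
a=crop(p,"",265,400,150,275,5); cv2.imwrite("pics/z_mid.png",a)
E
```

```text
[('t2', [144, 148, 149]), ('t3', [144, 147, 143]), ('t3b', [136, 130, 122]), ('bg', [96, 95, 92]), ('mix', [133, 137, 133]), ('jar', [144, 148, 146]), ('coil', [145, 149, 151]), ('vial', [144, 148, 150]), ('cs', [100, 99, 93])]
t2 119.0 509.7 317.6 159.9 81.9 14.5
t3 114.0 468.2 -300.8 235.7 82.9 34.4
mix 112.0 659.2 123.4 53.1 29.4 89.8
```

View pics/z_mid.png

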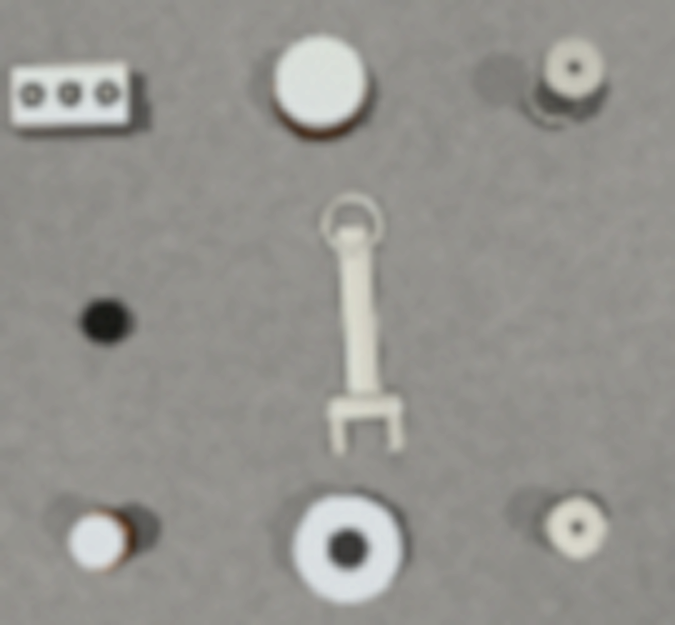

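```bash
python3 - <<'E'
from h import *
p=bot.camera("top")
# top-face centres: pixel guesses from zoom -> refine by viewing
for n,u,v,z in (("cl",379.5,163,85),("jar",329.2,167,46),("cs",380,254.5,50),("coil",334.3,260,40),("vial",284.3,257.7,70)):
    print(n,unproj(p,[[u,v]],z).round(1))
print("rack/beaker/bottle",unproj(p,[[283,110],[375,112],[245,105],[428,103],[337,190],[331,240],[345,240]],[0]).round() )
im=crop(p,"",265,400,150,275,6)
def ring(c,r,z,col):
    t=np.linspace(0,2*np.pi,60); q=((proj(p,np.c_[c[0]+r*np.cos(t),c[1]+r*np.sin(t),0*t+z])-[265,150]+.5)*6).round().astype(int)
    cv2.polylines(im,[q],True,col,1)
for c,r,h in (((661,-116),14,85),((447,-117),14,50),((446,105),12.5,70),((441,-10),25,40),((664.5,-1),23,46)):
    ring(c,r,h,(0,255,0)); 
box(p,im,6,265,150,(659.2,123.4),0,30,56,40,(0,255,0))
im=cv2.resize(im,(800,741)) if im.shape[1]>800 else im
im=cv2.resize(im,(648,600)); cv2.imwrite("pics/ov1.png",im)
E
```

```text
cl [[ 659.1 -115.    85. ]]
jar [[6.59e+02 1.00e-01 4.60e+01]]
cs [[ 449.9 -115.1   50. ]]
coil [[438.2  -8.8  40. ]]
vial [[445.7 105.9  70. ]]
rack/beaker/bottle [[ 817.  115.    0.]
 [ 808. -119.    0.]
 [ 832.  212.    0.]
 [ 830. -254.   -0.]
 [ 610.  -19.   -0.]
 [ 486.   -2.    0.]
 [ 485.  -37.    0.]]
```

View pics/ov1.png

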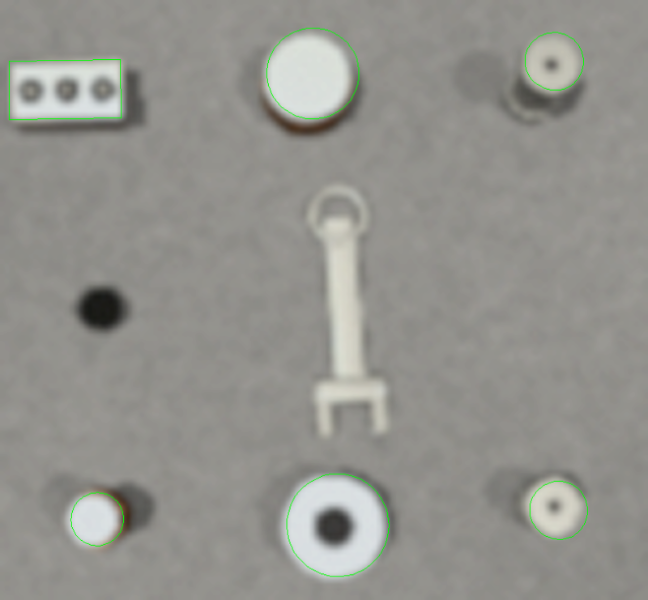

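The fitted outlines match the parts. The mixer yaw is about 0, tray2 is at 14.5° and tray3 at 34.4°. I'll start with the coil.

```bash
cat >> h.py <<'E'
def go(x,y,z,yaw=None,via=()):
    s=bot.sense(); p=np.array(s["ee_pos"]); R=Rt.from_euler('xyz',s["orientation"]).as_matrix()
    y0=np.arctan2(R[1,0],R[0,0])
    print("t",round(s["t"],2),"pos",p.round(1),"yaw",round(y0,3),"rp",np.round(s["orientation"][:2],3),"open",round(s["opening"]*87.6,1),"F",np.round(s["ft_force"],1))
    for w in list(via)+[(x,y,z)]:
        print("shift mm",(R.T@(np.array(w)-p)).round(1), "len",round(np.linalg.norm(np.array(w)-p),0), end=' ')
    if yaw is not None: print("turn",round((y0-yaw+np.pi)%(2*np.pi)-np.pi,3))
E
python3 - <<'E'
from h import *
go(441,-9,140,1.571,via=[(400,-300,220)])
E
```

```text
t 1.0 pos [ 148.5 -658.5  245.6] yaw 1.793 rp [3.142 0.   ] open 87.6 F [1.  0.3 0.6]
shift mm [294.3 324.2  25.6] len 439.0 shift mm [569.2 428.2 105.6] len 720.0 turn 0.222
```

Emit:
{"op": "arm_command", "data": {
  "series": [
    [[0.087,0.294,0.324,0.026,0.1],[0.087,0.294,0.324,0.026,0.222],[0.087,0.294,0.324,0.026,0.222],[0.087,0.294,0.324,0.026,0.222],[0.087,0.294,0.324,0.026,0.222],[0.087,0.294,0.324,0.026,0.222],[0.087,0.294,0.324,0.026,0.222],[0.087,0.569,0.428,0.106,0.222],[0.087,0.569,0.428,0.106,0.222],[0.087,0.569,0.428,0.106,0.222],[0.087,0.569,0.428,0.106,0.222],[0.087,0.569,0.428,0.106,0.222]]
  ]
}}

```text
t: 2.5
ee_pos: [441.0, -7.0, 139.6]
orientation: [3.14, -0.0, 1.571]
ft_force: [1.3, 0.3, -0.0]
opening: 0.989
```

```bash
python3 - <<'E'
from h import *
go(441,-9,32,1.571)
p=bot.camera("wrist"); save(p,"pics/w1.png")
print([(np.round(d["location"]).tolist(),round(d["p"],2)) for d in bot.mark_of(p,"coil")])
E
```

```text
t 2.5 pos [441.   -7.  139.6] yaw 1.571 rp [ 3.14 -0.  ] open 86.6 F [ 1.3  0.3 -0. ]
shift mm [-2.000e+00 -1.000e-01  1.076e+02] len 108.0 turn 0.0
[([439.0, -9.0, 0.0], 0.57)]
```

View pics/w1.png

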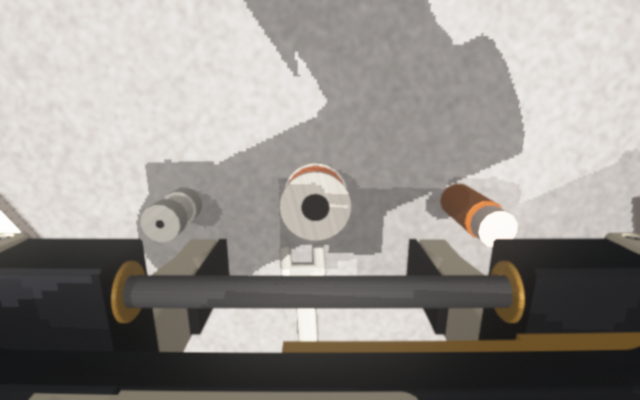

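The coil sits centred between the fingers, with its hub at (316,207). I'll descend and grip.

Emit:
{"op": "arm_command", "data": {
  "series": [
    [[0.087,-0.002,0,0.06,0],[0.087,-0.002,0,0.095,0],[0.087,-0.002,0,0.108,0],[0.087,-0.002,0,0.108,0],[0.03,-0.002,0,0.108,0],[0.03,-0.002,0,0.108,0],[0.03,-0.002,0,0.108,0],[0.03,-0.002,0,0.108,0],[0.03,-0.002,0,0.108,0],[0.03,-0.002,0,0.108,0]]
  ]
}}

```text
t: 3.85
ee_pos: [441.1, -11.1, 31.9]
orientation: [3.141, -0.0, 1.571]
ft_force: [-2.0, 2.1, 5.5]
opening: 0.562
```

```bash
python3 - <<'E'
from h import *
go(547,327.2,110,1.824,via=[(441,-9,130)])
E
```

```text
t 3.85 pos [441.1 -11.1  31.9] yaw 1.571 rp [ 3.141 -0.   ] open 49.3 F [-2.   2.1  5.5]
shift mm [  2.1  -0.1 -98.1] len 98.0 shift mm [338.3 105.9 -78. ] len 363.0 turn -0.253
```

Emit:
{"op": "arm_command", "data": {
  "series": [
    [[0.03,0,0,-0.05,0],[0.03,0,0,-0.1,0],[0.03,0.06,0.02,-0.11,-0.05],[0.03,0.12,0.04,-0.11,-0.1],[0.03,0.18,0.06,-0.11,-0.15],[0.03,0.23,0.075,-0.11,-0.2],[0.03,0.285,0.09,-0.1,-0.253],[0.03,0.325,0.1,-0.08,-0.253],[0.03,0.338,0.106,-0.07,-0.253],[0.03,0.338,0.106,-0.06,-0.253],[0.03,0.338,0.106,-0.06,-0.253]]
  ]
}}

```text
t: 5.22
ee_pos: [546.1, 325.2, 90.5]
orientation: [-3.139, 0.001, 1.823]
ft_force: [0.4, 0.3, -1.1]
opening: 0.563
```

```bash
python3 - <<'E'
from h import *
go(547,327.2,37,1.824)
p=bot.camera("wrist"); save(p,"pics/w2.png")
E
```

```text
t 5.22 pos [546.1 325.2  90.5] yaw 1.823 rp [-3.139e+00  1.000e-03] open 49.4 F [ 0.4  0.3 -1.1]
shift mm [ 1.8  1.5 53.5] len 54.0 turn -0.001
```

View pics/w2.png

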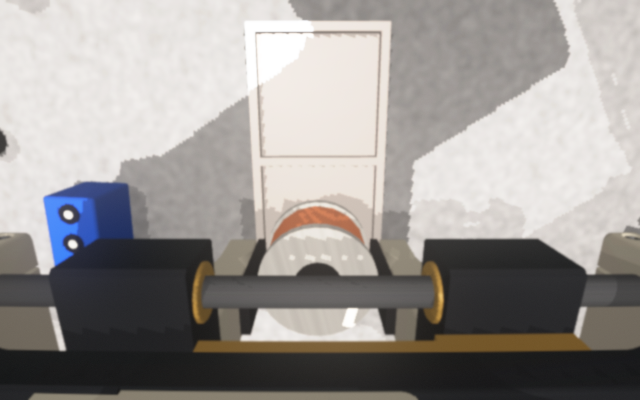

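The coil is held, aligned with the +x pocket. I'll lower it, release, and retreat.

Emit:
{"op": "arm_command", "data": {
  "series": [
    [[0.03,0,0,0.035,0],[0.03,0,0,0.05,0],[0.03,0,0,0.055,0],[0.03,0,0,0.055,0],[0.065,0,0,0.055,0],[0.065,0,0,0.055,0],[0.065,0,0,0.055,0],[0.07,0,0,0.03,0],[0.07,0,0,-0.03,0],[0.07,0,0,-0.06,0],[0.07,0,0,-0.06,0]]
  ]
}}

```text
t: 6.65
ee_pos: [548.2, 328.0, 155.1]
orientation: [3.136, -0.003, 1.824]
ft_force: [0.2, 0.3, -0.4]
opening: 0.798
```

```bash
python3 - <<'E'
from h import *
go(447.5,-116,130,1.571,via=[(440,100,150)])
p=bot.camera("top"); 
im=crop(p,"",160,290,180,285,6); box(p,im,6,160,180,(509.7,317.6),0.253,159,82,12,(0,255,0));cv2.imwrite("pics/t2.png",im)
print([(np.round(d["location"]).tolist(),round(d["p"],2)) for d in bot.mark_of(p,"coil")])
E
```

```text
t 6.65 pos [548.2 328.  155.1] yaw 1.824 rp [ 3.136e+00 -3.000e-03] open 69.9 F [ 0.2  0.3 -0.4]
shift mm [-193.6 -161.8    3.7] len 252.0 shift mm [-404.7 -208.8   22.8] len 456.0 turn 0.253
[([544.0, 328.0, 4.0], 0.43)]
```

View pics/t2.png

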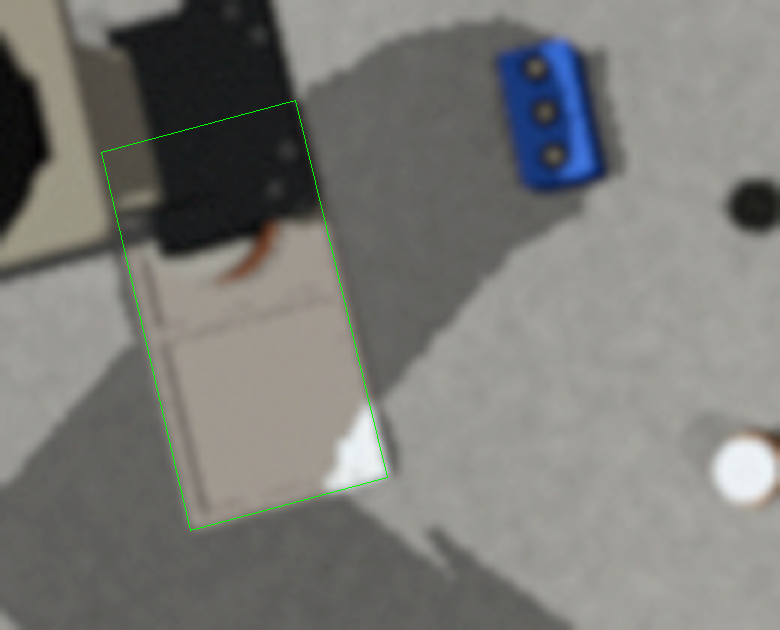

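The coil is in the pocket and the tray overlay matches. Next is the short column.

Emit:
{"op": "arm_command", "data": {
  "series": [
    [[0.07,-0.06,-0.03,0,0.05],[0.07,-0.12,-0.06,0,0.1],[0.07,-0.18,-0.09,0,0.15],[0.07,-0.23,-0.12,0,0.2],[0.07,-0.29,-0.15,0,0.253],[0.07,-0.34,-0.175,0.01,0.253],[0.07,-0.385,-0.2,0.02,0.253],[0.07,-0.405,-0.209,0.025,0.253],[0.07,-0.405,-0.209,0.025,0.253],[0.07,-0.405,-0.209,0.025,0.253]]
  ]
}}

```text
t: 8.0
ee_pos: [445.6, -117.5, 126.0]
orientation: [-3.141, 0.0, 1.57]
ft_force: [0.5, -1.0, 0.0]
opening: 0.797
```

```bash
python3 - <<'E'
from h import *
go(447.5,-116,36,1.571)
p=bot.camera("wrist"); save(p,"pics/w3.png")
print([(np.round(d["location"]).tolist(),round(d["p"],2)) for d in bot.mark_of(p,"column_short")])
E
```

```text
t 8.0 pos [ 445.6 -117.5  126. ] yaw 1.57 rp [-3.141  0.   ] open 69.8 F [ 0.5 -1.   0. ]
shift mm [ 1.5  2.  90. ] len 90.0 turn -0.001
[([451.0, -116.0, -0.0], 0.75)]
```

View pics/w3.png

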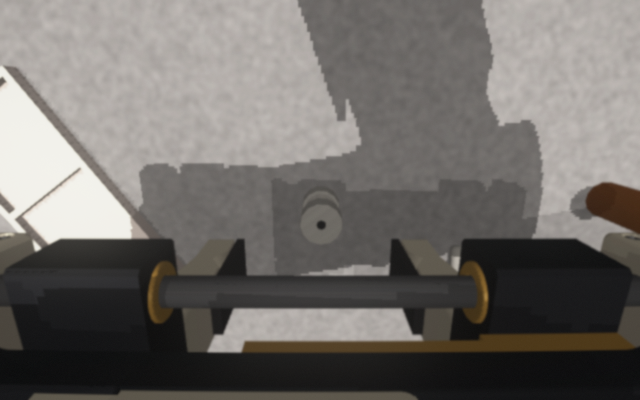

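The short column is at (321,222), between the fingers. I'll descend, grip, and carry on.

Emit:
{"op": "arm_command", "data": {
  "series": [
    [[0.07,0.001,0.003,0.05,0],[0.07,0.001,0.003,0.08,0],[0.07,0.001,0.003,0.09,0],[0.07,0.001,0.003,0.09,0],[0.015,0.001,0.003,0.09,0],[0.015,0.001,0.003,0.09,0],[0.015,0.001,0.003,0.09,0],[0.015,0.001,0.003,0.09,0],[0.015,0.001,0.003,0.09,0],[0.015,0.001,0.003,0.09,0],[0.015,0.001,0.003,0.09,0]]
  ]
}}

```text
t: 9.48
ee_pos: [449.0, -116.6, 36.7]
orientation: [3.141, 0.0, 1.571]
ft_force: [-0.7, 1.4, 4.0]
opening: 0.315
```

```bash
python3 - <<'E'
from h import *
go(472.4,308,100,1.824,via=[(447,-116,150)])
E
```

```text
t 9.47 pos [ 449.  -116.6   36.7] yaw 1.571 rp [3.141 0.   ] open 27.6 F [-0.7  1.4  4. ]
shift mm [   0.6   -1.9 -113.3] len 113.0 shift mm [424.6  23.4 -63.3] len 430.0 turn -0.253
```

Emit:
{"op": "arm_command", "data": {
  "series": [
    [[0.015,0,0,-0.05,0],[0.015,0,0,-0.1,0],[0.015,0.05,0,-0.115,0],[0.015,0.11,0.005,-0.115,-0.05],[0.015,0.17,0.01,-0.115,-0.1],[0.015,0.23,0.015,-0.115,-0.15],[0.015,0.29,0.02,-0.115,-0.2],[0.015,0.35,0.023,-0.115,-0.253],[0.015,0.4,0.023,-0.09,-0.253],[0.015,0.425,0.023,-0.065,-0.253],[0.015,0.425,0.023,-0.05,-0.253],[0.015,0.425,0.023,-0.05,-0.253]]
  ]
}}

```text
t: 10.98
ee_pos: [471.0, 307.0, 85.0]
orientation: [-3.138, 0.002, 1.823]
ft_force: [-0.3, 0.1, -0.5]
opening: 0.315
```

```bash
python3 - <<'E'
from h import *
go(472.4,308,41.5,1.824)
p=bot.camera("wrist"); save(p,"pics/w4.png")
E
```

```text
t 10.97 pos [471. 307.  85.] yaw 1.823 rp [-3.138e+00  2.000e-03] open 27.6 F [-0.3  0.1 -0.5]
shift mm [ 0.7  1.7 43.5] len 44.0 turn -0.001
```

View pics/w4.png

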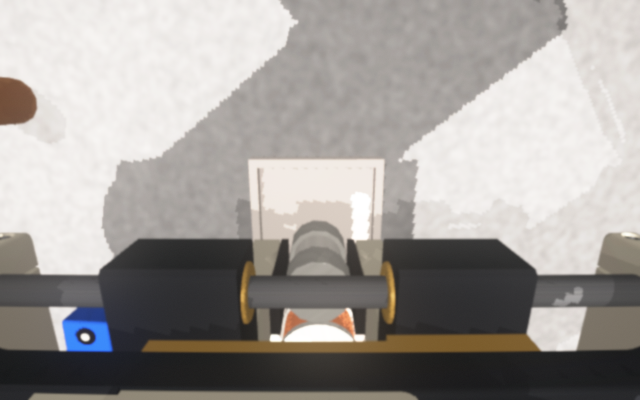

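The column is over the near pocket and the coil stands in the far one. I'll lower, release, and retreat.

Emit:
{"op": "arm_command", "data": {
  "series": [
    [[0.015,0,0,0.025,0],[0.015,0,0,0.04,0],[0.015,0,0,0.0455,0],[0.015,0,0,0.0455,0],[0.045,0,0,0.0455,0],[0.045,0,0,0.0455,0],[0.05,0,0,0.0455,0],[0.055,0,0,0.02,0],[0.06,0,0,-0.04,0],[0.065,0,0,-0.075,0],[0.065,0,0,-0.075,0]]
  ]
}}

```text
t: 12.4
ee_pos: [473.2, 309.8, 165.1]
orientation: [3.136, -0.004, 1.824]
ft_force: [0.9, -0.2, 0.4]
opening: 0.739
```

```bash
python3 - <<'E'
from h import *
go(659,123,140,3.1416)
E
```

```text
t 12.4 pos [473.2 309.8 165.1] yaw 1.824 rp [ 3.136 -0.004] open 64.7 F [ 0.9 -0.2  0.4]
shift mm [-227.5  133.    25. ] len 265.0 turn -1.318
```

Emit:
{"op": "arm_command", "data": {
  "series": [
    [[0.075,-0.04,0.025,0,-0.17],[0.08,-0.08,0.05,0,-0.34],[0.08,-0.12,0.07,0,-0.5],[0.08,-0.16,0.09,0,-0.67],[0.08,-0.19,0.11,0,-0.84],[0.08,-0.21,0.12,0,-1.0],[0.08,-0.22,0.13,0,-1.16],[0.08,-0.2275,0.133,0.01,-1.31],[0.08,-0.2275,0.133,0.02,-1.318],[0.08,-0.2275,0.133,0.025,-1.318],[0.08,-0.2275,0.133,0.025,-1.318]]
  ]
}}

```text
t: 13.78
ee_pos: [657.0, 121.6, 135.9]
orientation: [-3.141, -0.001, 3.14]
ft_force: [-0.2, -0.0, 0.3]
opening: 0.912
```

```bash
python3 - <<'E'
from h import *
go(659,123,31,3.1416)
p=bot.camera("wrist"); save(p,"pics/w5.png")
print([(np.round(d["location"]).tolist(),round(d["p"],2)) for d in bot.mark_of(p,"mixer")])
p=bot.camera("top")
im=crop(p,"",160,245,180,285,6);cv2.imwrite("pics/t2b.png",im[:600])
for n in ("coil","column_short"): print(n,[(np.round(d["location"]).tolist(),round(d["p"],2)) for d in bot.mark_of(p,n)])
E
```

```text
t 13.78 pos [657.  121.6 135.9] yaw 3.14 rp [-3.141e+00 -1.000e-03] open 79.9 F [-0.2 -0.   0.3]
shift mm [ -2.1   1.5 104.9] len 105.0 turn -0.001
[([659.0, 128.0, -5.0], 0.83), ([589.0, 192.0, -5.0], 0.64), ([689.0, 247.0, -1.0], 0.56)]
coil [([546.0, 326.0, 6.0], 0.76)]
column_short [([470.0, 310.0, 6.0], 0.55)]
```

View pics/w5.png

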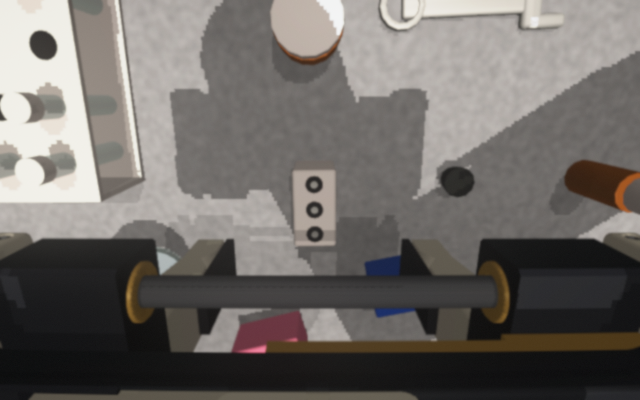

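View pics/t2b.png

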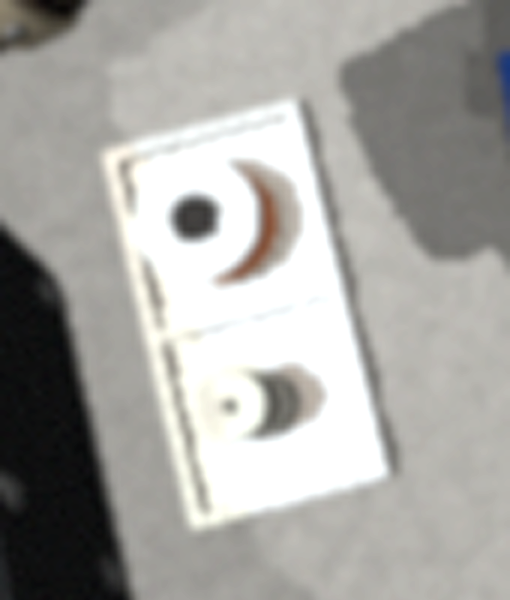

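Both tray2 parts stand in their pockets. The mixer, with ports at (314,184) to (314,234), is centred between the jaws. I'll descend and grip.

Emit:
{"op": "arm_command", "data": {
  "series": [
    [[0.07,-0.001,0,0.05,0],[0.065,-0.001,0,0.09,0],[0.065,-0.001,0,0.105,0],[0.065,-0.001,0,0.105,0],[0.015,-0.001,0,0.105,0],[0.015,-0.001,0,0.105,0],[0.015,-0.001,0,0.105,0],[0.015,-0.001,0,0.105,0],[0.015,-0.001,0,0.105,0],[0.015,-0.001,0,0.105,0],[0.015,-0.001,0,0.105,0]]
  ]
}}

```text
t: 15.4
ee_pos: [658.8, 121.4, 32.1]
orientation: [3.141, 0.001, -3.141]
ft_force: [-1.6, 0.2, 5.1]
opening: 0.342
```

```bash
python3 - <<'E'
from h import *
c=np.array([468.2,-300.8]);a=np.radians(34.4)
for k in(-77,0,77): print(k,(c+k*np.array([np.cos(a),np.sin(a)])).round(1))
q=(c+77*np.array([np.cos(a),np.sin(a)]))
go(q[0],q[1],95,a+np.pi/2,via=[(659,123,160),(580,-100,160)])
E
```

```text
-77 [ 404.7 -344.3]
0 [ 468.2 -300.8]
77 [ 531.7 -257.3]
t 15.4 pos [658.8 121.4  32.1] yaw -3.141 rp [3.141e+00 1.000e-03] open 30.0 F [-1.6  0.2  5.1]
shift mm [  -0.3    1.6 -127.9] len 128.0 shift mm [  78.8 -221.4 -128. ] len 268.0 shift mm [ 127.1 -378.7  -63. ] len 404.0 turn 0.971
```

Emit:
{"op": "arm_command", "data": {
  "series": [
    [[0.015,0,0,-0.05,0],[0.015,0,0,-0.11,0],[0.015,0.02,-0.05,-0.13,0.1],[0.015,0.04,-0.105,-0.13,0.25],[0.015,0.06,-0.165,-0.13,0.4],[0.015,0.08,-0.22,-0.13,0.55],[0.015,0.095,-0.275,-0.13,0.7],[0.015,0.11,-0.33,-0.13,0.85],[0.015,0.127,-0.379,-0.11,0.971],[0.015,0.127,-0.379,-0.08,0.971],[0.015,0.127,-0.379,-0.063,0.971],[0.015,0.127,-0.379,-0.063,0.971]]
  ]
}}

```text
t: 16.9
ee_pos: [530.8, -257.1, 93.2]
orientation: [-3.139, -0.002, 2.171]
ft_force: [0.4, -0.1, -0.9]
opening: 0.338
```

```bash
python3 - <<'E'
from h import *
go(531.7,-257.3,36.5,2.171)
p=bot.camera("wrist"); save(p,"pics/w6.png")
E
```

```text
t 16.9 pos [ 530.8 -257.1   93.2] yaw 2.171 rp [-3.139e+00 -2.000e-03] open 29.6 F [ 0.4 -0.1 -0.9]
shift mm [-0.8  0.7 56.7] len 57.0 turn 0.0
```

View pics/w6.png

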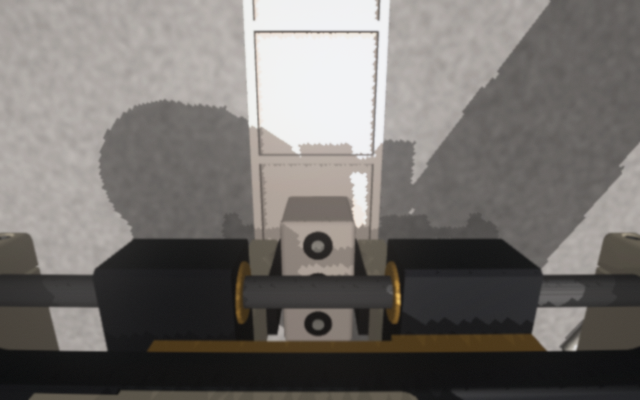

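The mixer is aligned over the +x end pocket of tray3.

Emit:
{"op": "arm_command", "data": {
  "series": [
    [[0.015,0,0,0.035,0],[0.015,0,0,0.05,0],[0.015,0,0,0.058,0],[0.015,0,0,0.058,0],[0.045,0,0,0.058,0],[0.045,0,0,0.058,0],[0.05,0,0,0.058,0],[0.055,0,0,0.03,0],[0.06,0,0,-0.03,0],[0.065,0,0,-0.07,0],[0.065,0,0,-0.07,0]]
  ]
}}

```text
t: 18.32
ee_pos: [533.7, -258.2, 168.7]
orientation: [3.137, 0.005, 2.171]
ft_force: [-0.2, 0.1, -1.1]
opening: 0.737
```

```bash
python3 - <<'E'
from h import *
go(446,106,140,1.571,via=[(460,-80,165)])
E
```

```text
t 18.32 pos [ 533.7 -258.2  168.7] yaw 2.171 rp [3.137 0.005] open 64.6 F [-0.2  0.1 -1.1]
shift mm [188.7  39.8   2.9] len 193.0 shift mm [350.2 133.2  27.5] len 376.0 turn 0.6
```

Emit:
{"op": "arm_command", "data": {
  "series": [
    [[0.065,0.06,0.015,0,0.1],[0.065,0.12,0.035,0,0.2],[0.065,0.18,0.055,0,0.3],[0.065,0.235,0.08,0,0.4],[0.065,0.29,0.105,0,0.5],[0.065,0.33,0.125,0.01,0.6],[0.065,0.35,0.133,0.025,0.6],[0.065,0.35,0.133,0.025,0.6],[0.065,0.35,0.133,0.025,0.6]]
  ]
}}

```text
t: 19.45
ee_pos: [443.7, 105.9, 139.4]
orientation: [-3.141, 0.001, 1.571]
ft_force: [-0.9, -0.5, -0.4]
opening: 0.739
```

```bash
python3 - <<'E'
from h import *
go(446,106,36,1.571)
p=bot.camera("wrist"); save(p,"pics/w7.png")
print([(np.round(d["location"]).tolist(),round(d["p"],2)) for d in bot.mark_of(p,"vial")])
p=bot.camera("top")
im=crop(p,"",400,510,185,305,5);box(p,im,5,400,185,(468.2,-300.8),.600,236,82,12,(0,255,0));cv2.imwrite("pics/t3a.png",im)
for n in ("mixer",): print(n,[(np.round(d["location"]).tolist(),round(d["p"],2)) for d in bot.mark_of(p,n)])
E
```

```text
t 19.45 pos [443.7 105.9 139.4] yaw 1.571 rp [-3.141e+00  1.000e-03] open 64.7 F [-0.9 -0.5 -0.4]
shift mm [  0.2   2.4 103.4] len 103.0 turn -0.0
[([446.0, 110.0, 2.0], 0.68)]
mixer [([532.0, -258.0, 6.0], 0.89), ([694.0, 248.0, -3.0], 0.73), ([594.0, 189.0, 2.0], 0.64)]
```

View pics/w7.png

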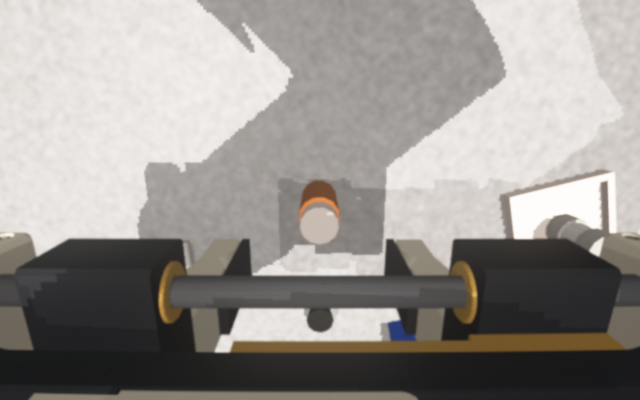

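View pics/t3a.png

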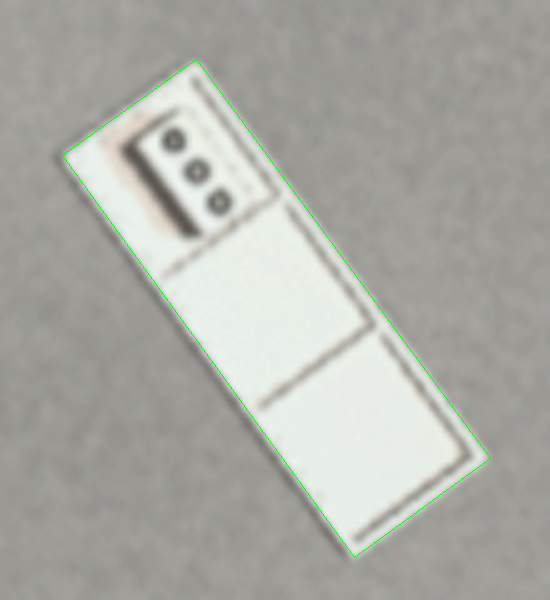

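The mixer stands well inside its pocket. The vial, with its cap at (320,224), is centred between the jaws.

Emit:
{"op": "arm_command", "data": {
  "series": [
    [[0.065,0,0.002,0.05,0],[0.065,0,0.002,0.09,0],[0.065,0,0.002,0.103,0],[0.065,0,0.002,0.103,0],[0.015,0,0.002,0.103,0],[0.015,0,0.002,0.103,0],[0.015,0,0.002,0.103,0],[0.015,0,0.002,0.103,0],[0.015,0,0.002,0.103,0],[0.015,0,0.002,0.103,0]]
  ]
}}

```text
t: 20.9
ee_pos: [446.0, 106.5, 36.9]
orientation: [3.141, -0.0, 1.571]
ft_force: [-1.0, 1.0, 5.6]
opening: 0.312
```

```bash
python3 - <<'E'
from h import *
go(404.7,-344.3,100,2.171,via=[(470,-100,150)])
E
```

```text
t 20.9 pos [446.  106.5  36.9] yaw 1.571 rp [ 3.141 -0.   ] open 27.3 F [-1.   1.   5.6]
shift mm [-206.4   24.1 -113.2] len 237.0 shift mm [-450.7  -41.3  -63.2] len 457.0 turn -0.6
```

Emit:
{"op": "arm_command", "data": {
  "series": [
    [[0.015,0,0,-0.05,0],[0.015,0,0,-0.1,0],[0.015,-0.05,0.01,-0.11,-0.05],[0.015,-0.105,0.018,-0.115,-0.15],[0.015,-0.16,0.024,-0.115,-0.25],[0.015,-0.22,0.02,-0.115,-0.35],[0.015,-0.275,0.01,-0.115,-0.45],[0.015,-0.33,-0.005,-0.115,-0.55],[0.015,-0.39,-0.025,-0.115,-0.6],[0.015,-0.44,-0.04,-0.1,-0.6],[0.015,-0.451,-0.041,-0.07,-0.6],[0.015,-0.451,-0.041,-0.06,-0.6]]
  ]
}}

```text
t: 22.4
ee_pos: [403.0, -345.0, 94.5]
orientation: [-3.14, -0.003, 2.168]
ft_force: [0.6, 0.2, 0.1]
opening: 0.311
```

```bash
python3 - <<'E'
from h import *
go(404.7,-344.3,41.2,2.171)
p=bot.camera("wrist"); save(p,"pics/w8.png")
E
```

```text
t 22.4 pos [ 403.  -345.    94.5] yaw 2.168 rp [-3.14e+00 -3.00e-03] open 27.2 F [0.6 0.2 0.1]
shift mm [-0.5  2.  53.3] len 53.0 turn -0.003
```

View pics/w8.png

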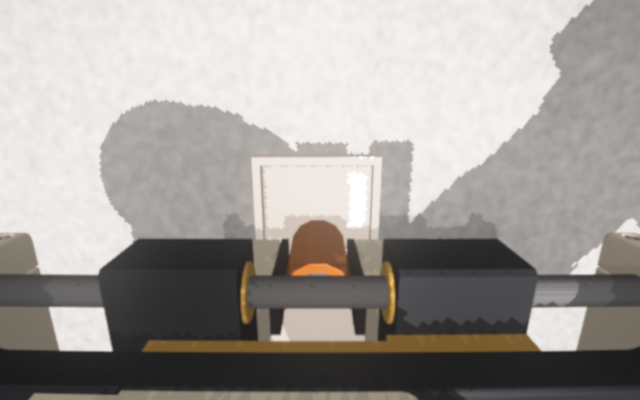

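The vial is over the near end pocket, aligned.

Emit:
{"op": "arm_command", "data": {
  "series": [
    [[0.015,0,0.001,0.03,0],[0.015,0,0.001,0.048,0],[0.015,0,0.001,0.055,0],[0.015,0,0.001,0.055,0],[0.045,0,0.001,0.055,0],[0.045,0,0.001,0.055,0],[0.05,0,0.001,0.055,0],[0.055,0,0.001,0.03,0],[0.06,0,0.001,-0.03,0],[0.065,0,0.001,-0.08,0],[0.065,0,0.001,-0.08,0]]
  ]
}}

```text
t: 23.82
ee_pos: [407.7, -345.3, 181.3]
orientation: [3.137, 0.007, 2.171]
ft_force: [0.2, -0.6, -0.7]
opening: 0.739
```

```bash
python3 - <<'E'
from h import *
go(660.5,-115.5,155,2.171)
E
```

```text
t 23.82 pos [ 407.7 -345.3  181.3] yaw 2.171 rp [3.137 0.007] open 64.7 F [ 0.2 -0.6 -0.7]
shift mm [ 47.  338.3  27.4] len 343.0 turn 0.0
```

Emit:
{"op": "arm_command", "data": {
  "series": [
    [[0.065,0.01,0.06,0,0],[0.065,0.018,0.12,0,0],[0.065,0.026,0.18,0,0],[0.065,0.034,0.24,0,0],[0.065,0.042,0.3,0.01,0],[0.065,0.047,0.337,0.025,0],[0.065,0.047,0.337,0.025,0],[0.065,0.047,0.337,0.025,0]]
  ]
}}

```text
t: 24.82
ee_pos: [656.6, -115.2, 150.7]
orientation: [-3.14, -0.001, 2.171]
ft_force: [-0.5, -0.8, -0.3]
opening: 0.741
```

```bash
python3 - <<'E'
from h import *
go(660.5,-115.5,52,2.171)
p=bot.camera("wrist"); save(p,"pics/w9.png")
print([(np.round(d["location"]).tolist(),round(d["p"],2)) for d in bot.mark_of(p,"column_long")])
E
```

```text
t 24.82 pos [ 656.6 -115.2  150.7] yaw 2.171 rp [-3.14e+00 -1.00e-03] open 65.0 F [-0.5 -0.8 -0.3]
shift mm [-2.6  3.2 98.7] len 99.0 turn -0.0
[([660.0, -118.0, -3.0], 0.91)]
```

View pics/w9.png

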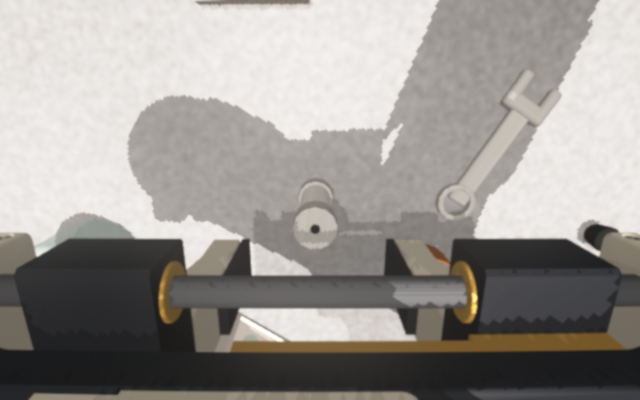

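The column top is at (316,228), centred between the jaws. I'll descend and grip.

Emit:
{"op": "arm_command", "data": {
  "series": [
    [[0.065,-0.002,0.002,0.05,0],[0.065,-0.002,0.002,0.085,0],[0.065,-0.002,0.002,0.098,0],[0.065,-0.002,0.002,0.098,0],[0.015,-0.002,0.002,0.098,0],[0.015,-0.002,0.002,0.098,0],[0.015,-0.002,0.002,0.098,0],[0.015,-0.002,0.002,0.098,0],[0.015,-0.002,0.002,0.098,0],[0.015,-0.002,0.002,0.098,0]]
  ]
}}

```text
t: 26.18
ee_pos: [660.1, -115.5, 53.9]
orientation: [3.141, 0.0, 2.171]
ft_force: [-1.0, 1.3, 3.2]
opening: 0.315
```

```bash
python3 - <<'E'
from h import *
go(468.2,-300.8,165,2.171)
E
```

```text
t 26.18 pos [ 660.1 -115.5   53.9] yaw 2.171 rp [3.141 0.   ] open 27.6 F [-1.   1.3  3.2]
shift mm [ -44.6 -263.  -111.2] len 289.0 turn -0.0
```

Emit:
{"op": "arm_command", "data": {
  "series": [
    [[0.015,0,0,-0.05,0],[0.015,0,0,-0.1,0],[0.015,-0.008,-0.05,-0.11,0],[0.015,-0.018,-0.11,-0.11,0],[0.015,-0.028,-0.17,-0.11,0],[0.015,-0.038,-0.225,-0.11,0],[0.015,-0.0445,-0.26,-0.1,0],[0.015,-0.0445,-0.263,-0.075,0],[0.015,-0.0445,-0.263,-0.06,0],[0.015,-0.0445,-0.263,-0.06,0]]
  ]
}}

```text
t: 27.42
ee_pos: [467.4, -300.3, 112.3]
orientation: [-3.14, -0.002, 2.171]
ft_force: [-0.2, 1.3, -1.1]
opening: 0.315
```

```bash
python3 - <<'E'
from h import *
go(468.2,-300.8,58.5,2.171)
p=bot.camera("wrist"); save(p,"pics/w10.png")
E
```

```text
t 27.43 pos [ 467.4 -300.3  112.3] yaw 2.171 rp [-3.14e+00 -2.00e-03] open 27.6 F [-0.2  1.3 -1.1]
shift mm [-0.9  0.5 53.8] len 54.0 turn -0.0
```

View pics/w10.png

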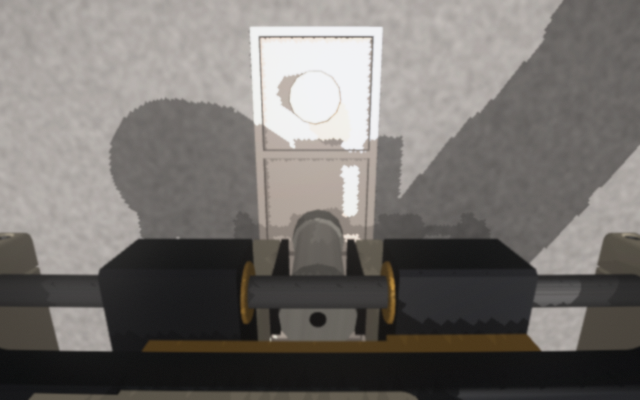

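The vial stands in its pocket with its cap at (315,97), and the column is over the middle pocket. I'll lower, release, and lift clear.

Emit:
{"op": "arm_command", "data": {
  "series": [
    [[0.015,0,0,0.03,0],[0.015,0,0,0.048,0],[0.015,0,0,0.0555,0],[0.015,0,0,0.0555,0],[0.045,0,0,0.0555,0],[0.045,0,0,0.0555,0],[0.05,0,0,0.0555,0],[0.055,0,0,0.02,0],[0.06,0,0,-0.04,0],[0.065,0,0,-0.09,0],[0.065,0,0,-0.1,0]]
  ]
}}

```text
t: 28.85
ee_pos: [469.7, -301.5, 217.9]
orientation: [3.137, 0.006, 2.171]
ft_force: [0.2, 0.3, -0.9]
opening: 0.737
```

```bash
python3 - <<'E'
from h import *
go(450,0,230)
E
```

```text
t 28.85 pos [ 469.7 -301.5  217.9] yaw 2.171 rp [3.137 0.006] open 64.6 F [ 0.2  0.3 -0.9]
shift mm [259.9 154.1 -13. ] len 302.0
```

Emit:
{"op": "arm_command", "data": {
  "series": [
    [[0.065,0.05,0.03,0,0],[0.065,0.1,0.06,0,0],[0.065,0.15,0.09,0,0],[0.065,0.2,0.12,0,0],[0.065,0.25,0.15,0,0],[0.065,0.26,0.154,0,0],[0.065,0.26,0.154,0,0],[0.065,0.26,0.154,0,0]]
  ]
}}

```text
t: 29.85
ee_pos: [448.2, -0.1, 213.2]
orientation: [-3.141, -0.0, 2.17]
ft_force: [-0.1, -0.1, 0.5]
opening: 0.739
```

```bash
python3 - <<'E'
from h import *
ts={"tray3":((468.2,-300.8),.600),"tray2":((509.7,317.6),.253)}
for cam in("top","scene"):
    p=bot.camera(cam); save(p,f"pics/{cam}_end.png")
    for n,t in (("column_long","tray3"),("vial","tray3"),("mixer","tray3"),("column_short","tray2"),("coil","tray2"),("jar",None)):
        for d in bot.mark_of(p,n)[:2]:
            l=np.array(d["location"]); 
            if t: c,a=ts[t]; e=l[:2]-c; q=[e[0]*np.cos(a)+e[1]*np.sin(a),-e[0]*np.sin(a)+e[1]*np.cos(a)]
            else: q=l[:2]
            print(cam,n,np.round(q,1),"z",round(l[2]),round(d["p"],2))
    if cam=="top":
        a=crop(p,"",400,510,185,305,4); b=crop(p,"",160,245,180,285,4)
        im=np.zeros((480,800,3),np.uint8); im[:a.shape[0],:a.shape[1]]=a; w=min(b.shape[1],340); im[:b.shape[0],450:450+w]=b[:,:w]; cv2.imwrite("pics/end_z.png",im)
E
```

```text
top column_long [-0.9 -1.1] z 6 0.64
top vial [-73.1  -2.1] z 5 0.55
top mixer [377.2 335.3] z 0 0.82
top mixer [495.6 324. ] z 0 0.77
top column_short [-40.2  -0. ] z 6 0.48
top coil [37.2 -1.4] z 4 0.8
top jar [662.9  -1.6] z 0 0.75
scene column_long [-0.4 -0.8] z 3 0.64
scene vial [-74.9  -3.2] z 5 0.76
scene mixer [374.5 340.3] z 0 0.91
scene mixer [78.2 -0.6] z 2 0.71
scene column_short [-38.7  -2.7] z 10 0.57
scene coil [37.4 -1.4] z 5 0.88
scene jar [665.   -1.5] z -2 0.95
```

View pics/end_z.png

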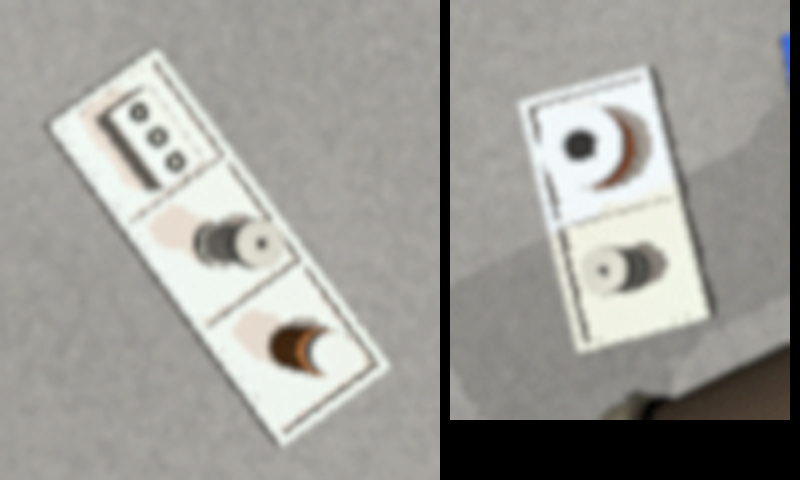

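View pics/scene_end.png

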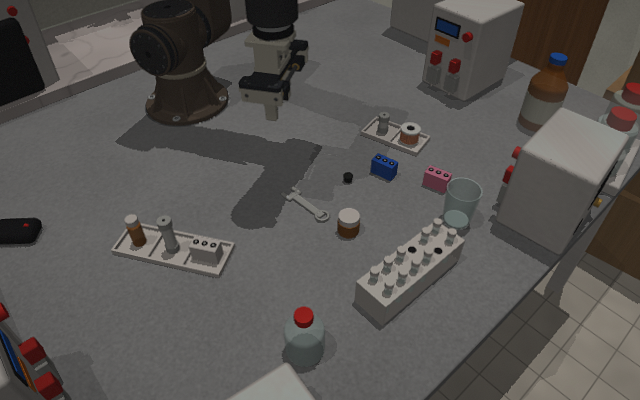

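All five parts stand in their pockets, the jar is at (347,222) as before, and the gripper is clear of everything.

```bash
python3 -c "
from cell import bot
print(bot.finish_job())"
```

```text
the job is handed in; nothing more can be done
None
```

Both kits are made up and the job is handed in at about 30 s of the 128 s allowed; `finish_job` gives no verdict.

- **Three-pocket tray:** the mixer block is in the +x end pocket, the long column in the middle and the vial in the −x end pocket.
- **Two-pocket tray:** the coil is in the +x pocket and the short column in the −x pocket.

**Last checks:** the top and scene pictures show all five parts upright in their pockets and the gripper empty and clear of everything. Every part measured within about 5 mm of its pocket centre. The jar measures within about 4 mm of its first readings, which is the detector's own accuracy.

**Checks that disagreed:**
- **Mixer:** in the last top picture the detector's two best mixer hits were both look-alikes. The scene picture (1 mm from the pocket centre) and the zoomed view confirm the mixer.
- **Short column:** the scene picture put its underside at z = 10 mm. The top picture gave 6 mm against a 4 mm floor, and it looks seated, so I took the higher reading as detector noise.

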